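Press the lid of an enamel-colour tin home with the bench clamp

TASK

The lid of the tin in the bench clamp stands proud. Pump the red trigger until the lid is fully home and the trigger pushes back with a firm 18 N or so, hold that for a moment to bed the seal, and press no harder, or the lid is dented; leave the lid, jaw and release lever alone until then. Then hold the orange release lever down, slide the jaw all the way back without forcing it and let go, leaving the tin in its cradle and the things around undisturbed.

Things in the scene. Friction and masses are not known exactly. Their poses are not given: they have to be found in the camera images.
- clamp_origin (a point): a bench clamp bolted down: grey base 425 x 120 mm, blue housing (top 75 mm high), jaw on a steel bar, blue anvil plate. The point lies on the bench under the clamp's middle line; x is the way the jaw advances (to the tin and anvil), z up. Along x: housing -210 to -110 mm, jaw pad face -8 mm plus jaw travel, cradle 52 to 138, anvil (112 mm high) from 145 mm on
- jaw (a joint): travel of the black jaw along the clamp's x, m: 0 = fully back, stop at 0.075. A ratchet with 4 mm teeth lets it advance but not go back. A sprung round rubber pad (42 mm across, axis 68 mm above the bench, about 20 N per mm) is on its front. Once released it slides with about 3 N
- trigger (a joint): red trigger, rad: 0 = at rest, sprung and tipped up; 0.25 = down at its stop. Hinge across the clamp, 118 mm behind the clamp point (to -x), 92 mm above the bench; arm 104 mm towards -x. A full stroke drives the jaw 14 mm (12 net, as it settles back on a tooth); it springs back up when let up
- trigger_pad (a point): centre of the top of the red trigger's wide end, 40 mm along x, 42 mm across, 90 mm from the hinge; press here from above, it goes down 22 mm. A free stroke takes 3 to 6 N here, pushing the lid about 8 to 12 N. With the lid home it stiffens short of its stop, about 7 N per mm: 18 N puts about 27 N on the lid, under 14 N may not bed it, 23 N dents it. At its stop it says nothing
- release (a joint): orange release lever on the jaw, rad: 0 = at rest, sprung and tipped up; 0.25 = down at its stop; ratchet free from about 0.13. Hinge across the clamp, 30 mm behind the clamp point plus jaw travel, 112 mm above the bench; arm 64 mm towards -x. Takes about 6 to 10 N at its pad, more while the clamp is loaded; let go, it springs up and the ratchet bites again
- release_pad (a point): middle of the top of the orange lever's wide part (36 mm along x, 40 mm across), 45 mm from its hinge, moves with the jaw. It goes down about 11 mm. 13 mm farther towards -x a cross lip stands 14.5 mm above the lever's top: press down in front of it and push the lip towards -x to take the jaw back
- lid (a joint): how far the brass lid (62 mm across) stands out of its seat in the tin's mouth, m: 0 = home; it stands 6 to 11 mm out at the start. It grips with about 10 N, and is stiff in its seat
- tin: yellow colour tin 76 mm across and 98 mm long, lying loose in the cradle, its base towards the anvil (it may stand up to 11 mm off it, and then slides up to it); origin on its axis at the rim of its mouth, x towards its base
- mug_a: yellow enamel mug upside down, 80 mm across, 78 mm high, bystander; origin at the centre of its underside
- mug_b: the same, another mug
- jar: green glass jar with black cap, 64 mm across, 100 mm high, bystander; origin at the centre of its underside
- anvil (a joint): where the blue anvil behind the tin is set and locked, m: its face is this much beyond 145 mm along the clamp's x (0 to 0.008, different each time). It stays put
There are look-alikes about, which are no part of the job. Leave any blue or turquoise look-alike of the tin alone.

How it is judged:
By the outcome, as a careful person would: the job done as asked, in the order asked, and still so for the second after the job is handed in, with the robot touching nothing.
It also fails if it takes over 61 s, if anything falls off the work surface, if the arm or the gripper's body presses on something with over 40 N, if the wrist force passes 120 N, or if a joint passes its speed limit or range.

ROBOT

A 6-joint arm with a two-finger parallel gripper is mounted at the origin on the work surface. World frame = base frame: x ahead of the robot, y to its left, z up, the work surface at z = 0. Lengths are in m, angles in rad, forces in N, time in s.
With the tool pointing down it reaches from about 0.275 to 0.75 m from the base axis. Payload 10.2 kg.
Tool frame: the origin (TCP) lies where the fingers leave the gripper's body, on its centre line; the fingertips stand 64 mm ahead of it and the grasp point (between the pads) lies 45 mm ahead of it; z points along the fingers, y is the direction in which the jaws open and shut (so a half turn about z gives the same grasp; the last joint's range is limited). The gripper opens to 88 mm and grips with 3 to 60 N. Pads are 18 mm wide; open, the fingers measure 123 mm over their backs; the gripper's body (75 mm by 187 mm) begins 45 mm behind the grasp point.
Start: joints at [0.99, 0.313, 1.498, -0, 1.331, -0.223], TCP at [0.184, 0.492, 0.303] pointing down, gripper open.
Joint ranges: [-2.94, 2.94], [-0.97, 2.17], [0.19, 2.56], [-1.23, 4.37], [0.02, 3.11], [-2.88, 2.88]. Speed limits (rad/s): [2.39, 2.39, 3.01, 3.14, 3.14, 3.14].

INTERFACE

Orientations are given as a 3x3 rotation matrix whose columns are the frame's x, y, z axes.
In Python, from bench import ctrl gives the robot as it stands. Calls block until the motion is done:
- ctrl.reach(position, orientation): joint-space move of the TCP to a pose.
- ctrl.servo_line(position, attitude=None, feed=0.15): straight line of the TCP; attitude=None keeps the orientation; feed is the mean speed in m/s.
- ctrl.set_joints(angles): joint-space move.
- ctrl.command_gripper(opening, squeeze=None): finger opening in m; squeeze is the grip in N (None keeps the last); returns when the fingers have stopped.
- ctrl.hold(seconds).
- ctrl.solve_ik(position, orientation): joint angles nearest the present ones, or None.
- ctrl.state(): the state.
- ctrl.get_image(name): name is "side" or "top" or "wrist"; returns the picture (480x640x3 uint8, red, green, blue); there is no depth.
- ctrl.camera_params(name): a dict with "intrinsics" (3x3 intrinsics, pixels), "xyz" and "orientation" of the camera in the world. Camera axes: x right, y down, z forward; pixel columns grow to the right and rows downward; lengths in m; the calibration is good to about 2 mm. A picture is of the moment at which its call begins: read the wrist's pose just before it. camera_params takes no time and is no camera call; for the wrist camera it gives the pose at the moment of the call.
A pose or a line that the arm cannot do raises ctrl.Unreachable and nothing moves.
- ctrl.job_done(): hands the job in, once; it reports no verdict.
The state is a dict: "time_s": time; "joint_positions": joint angles; "dq": joint speeds; "joint_efforts": joint torques, N m; "position": TCP position; "orientation": TCP orientation; "ft_force": force on the tool from outside, world axes, zero at the start; "ft_torque": the same for the moment, N m; "grip_width": finger opening in m.
Only numpy, scipy, OpenCV 4.12 (cv2) and the standard library are available. Lean on these libraries where they do the work, as an engineer would, in place of code of your own. Each camera call takes 0.05 s, during which the arm holds its last target. There are 200 camera calls.

## Working session

There is one attempt and no reset: what is moved stays moved. The work goes in short steps, each a Python script; the robot and the scene stay as the last script left them, time stands still between calls to the robot, and variables do not carry over. Pictures are saved under pics/ and viewed, about 8 in all and at most 12, crops included, and the job is handed in when it is done.

```bash
mkdir -p pics; ls; python3 - <<'E'
from bench import ctrl
import cv2
for n in("top","side"):
    im=ctrl.get_image(n); cv2.imwrite(f"pics/{n}0.png",im[:,:,::-1])
    p=ctrl.camera_params(n); print(n,p)
print(ctrl.state())
E
```

```text
pics
top {'intrinsics': array([[542.56431381,   0.        , 312.26171834],
       [  0.        , 542.56431381, 249.89373511],
       [  0.        ,   0.        ,   1.        ]]), 'xyz': array([0.40954295, 0.06665223, 0.84817123]), 'orientation': array([[-0.00437198, -0.98358539,  0.1803903 ],
       [-0.99998818,  0.00391635, -0.00288189],
       [ 0.00212811, -0.18040076, -0.98359089]])}
side {'intrinsics': array([[464.25037578,   0.        , 322.73943123],
       [  0.        , 464.25037578, 238.86014053],
       [  0.        ,   0.        ,   1.        ]]), 'xyz': array([ 0.49163961, -0.52558602,  0.68458299]), 'orientation': array([[ 0.99495692, -0.08017724,  0.06026887],
       [-0.0991266 , -0.69422583,  0.7128986 ],
       [-0.01531803, -0.71527764, -0.69867249]])}
{'time_s': 0.1, 'joint_positions': array([ 9.89590533e-01,  3.13404194e-01,  1.49831275e+00, -2.13844990e-05,
        1.33100711e+00, -2.23386081e-01]), 'dq': array([-0.0002318 , -0.00178817, -0.00260113, -0.00110485,  0.00022219,
       -0.00110688]), 'joint_efforts': array([ 3.35442739e-03, -4.02815866e+01, -2.52648747e+01,  6.95913797e-02,
        3.42145201e-02, -3.51301810e-05]), 'position': array([0.18380444, 0.49162906, 0.30223127]), 'orientation': array([[-9.36664371e-01,  3.50227772e-01, -6.03815847e-04],
       [ 3.50228216e-01,  9.36663910e-01, -9.57034464e-04],
       [ 2.30392465e-04, -1.10789343e-03, -9.99999360e-01]]), 'ft_force': array([ 0.25071895, -0.56988428,  0.3305405 ]), 'ft_torque': array([ 0.07714268,  0.03405142, -0.033976  ]), 'grip_width': 0.08816806277276101}
```

View pics/top0.png

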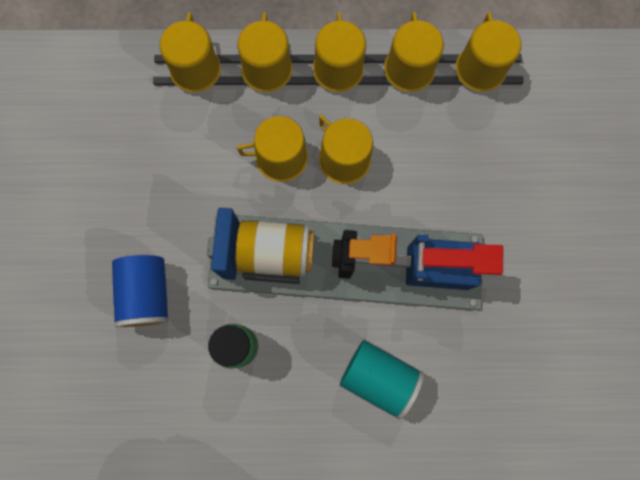

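View pics/side0.png

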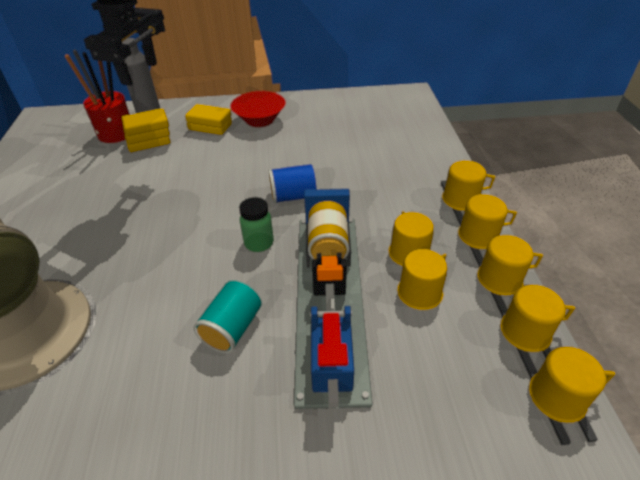

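The clamp lies along world +y. The red trigger is at top px (463,259) with its wide end at (488,259). The orange lever is at (373,249), and the yellow tin in the cradle is at (275,248). The blue tin (140,290) and the teal tin (382,379) are look-alikes, so I'll leave them. The jar (232,345) and two mugs (280,148) and (346,150) stand nearby. There is only one red trigger and one orange lever.

```bash
cat > h.py <<'E'
import numpy as np, cv2
from bench import ctrl
def ray(p,u,v):
    d=p["orientation"]@np.linalg.solve(p["intrinsics"],[u,v,1.]); return p["xyz"],d
def onz(p,u,v,z):
    o,d=ray(p,u,v); return o+d*(z-o[2])/d[2]
def tri(p1,a,p2,b):
    o1,d1=ray(p1,*a);o2,d2=ray(p2,*b)
    s=np.linalg.lstsq(np.c_[d1,-d2],o2-o1,rcond=None)[0]
    A=o1+s[0]*d1;B=o2+s[1]*d2
    return (A+B)/2,np.linalg.norm(A-B)
def mask(im,col,roi):
    h=cv2.cvtColor(im,cv2.COLOR_RGB2HSV).astype(int);H,S,V=h[...,0],h[...,1],h[...,2]
    m=(S>150)&(V>80)
    m&={'red':(H<5)|(H>174),'orange':(H>=8)&(H<18)}[col]
    o=np.zeros(m.shape,np.uint8);x0,y0,x1,y1=roi;o[y0:y1,x0:x1]=m[y0:y1,x0:x1];return o
def big(m):
    c=max(cv2.findContours(m,cv2.RETR_EXTERNAL,cv2.CHAIN_APPROX_NONE)[0],key=cv2.contourArea);return c
E
python3 - <<'E'
from h import *
R={'top':{'red':(410,230,520,290),'orange':(345,225,400,275)},'side':{'red':(305,305,360,375),'orange':(305,250,350,285)}}
for n in R:
    im=cv2.imread(f"pics/{n}0.png")[:,:,::-1].copy()
    for c,roi in R[n].items():
        k=big(mask(im,c,roi)); print(n,c,cv2.boundingRect(k),cv2.approxPolyDP(k,2,True)[:,0].tolist())
a=cv2.imread("pics/top0.png")[200:320,190:520]; b=cv2.imread("pics/side0.png")[180:420,270:390]
a=cv2.resize(a,None,fx=1.5*1.0,fy=1.5,interpolation=3); b=cv2.resize(b,None,fx=2.4,fy=2.4,interpolation=3)
o=np.zeros((576,800,3),np.uint8); o[:180,:495]=a; o[:576,500:788]=b; cv2.imwrite("pics/c1.png",o)
E
```

```text
top red (423, 244, 80, 31) [[502, 246], [475, 244], [472, 250], [425, 248], [423, 264], [472, 267], [474, 273], [499, 274], [502, 271]]
top orange (349, 234, 47, 31) [[395, 235], [372, 235], [369, 240], [351, 239], [349, 257], [366, 257], [370, 263], [393, 264]]
side red (318, 313, 30, 53) [[325, 313], [323, 343], [318, 346], [318, 363], [346, 364], [346, 347], [339, 340], [338, 314]]
side orange (317, 255, 26, 26) [[321, 256], [321, 263], [317, 265], [317, 279], [341, 279], [342, 266], [337, 263], [336, 255]]
```

View pics/c1.png

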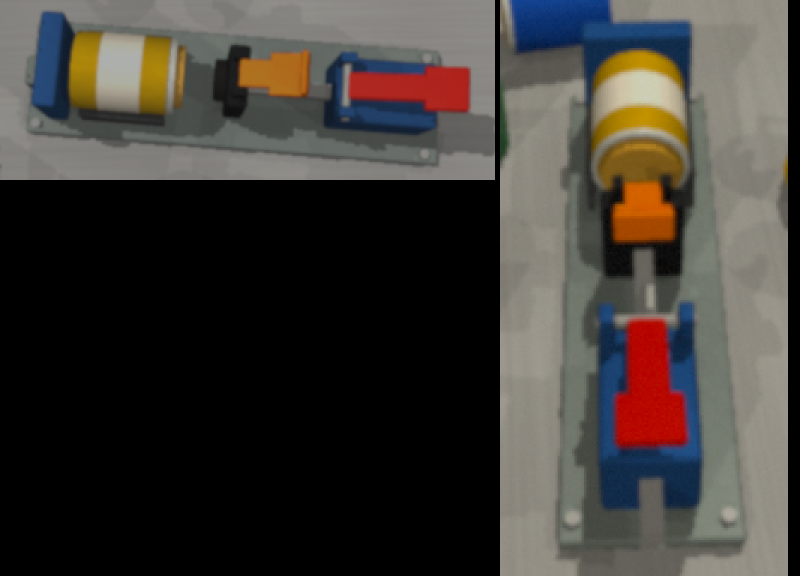

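The crop confirms one red trigger (wide end at top px ~(488,259)), one orange lever with its wide end and lip, and a brass lid standing proud in the yellow tin.

```bash
python3 - <<'E'
from h import *
T=ctrl.camera_params("top");S=ctrl.camera_params("side")
P={}
for n,a,b in [("rR",(475,244),(346,346.5)),("rL",(474,273.3),(318,346)),("oR",(371.5,236),(342,265)),("oL",(368.5,262),(317,264.5)),
  ("arR",(425,248),(338.5,313.5)),("arL",(423,264.5),(325,313))]:
    P[n],e=tri(T,a,S,b);print(n,P[n].round(4),round(e,4))
r=(P["rR"]+P["rL"])/2;o=(P["oR"]+P["oL"])/2
d=o-r; print("dir",np.degrees(np.arctan2(d[1],d[0])),np.linalg.norm(d[:2]))
for z in(.012,.02):
  q=[onz(T,u,v,z) for u,v in((214.5,283.5),(474,301.5),(475,238.5))]; d=q[0]-q[1]; print(z,np.degrees(np.arctan2(d[1],d[0])),np.linalg.norm(d), [x.round(4) for x in q])
E
```

```text
rR [ 0.5526 -0.1616  0.1088] 0.0
rL [ 0.512  -0.1574  0.1101] 0.0013
oR [ 0.5636 -0.0165  0.1218] 0.0037
oL [ 0.5251 -0.0115  0.1233] 0.0008
arR [ 0.5498 -0.0943  0.0972] 0.0008
arL [ 0.5277 -0.0907  0.0963] 0.0035
dir 85.24635848752776 0.145996110007004
0.012 85.782824342445 0.4015963153287054 [array([0.5106, 0.2158, 0.012 ]), array([ 0.4811, -0.1847,  0.012 ]), array([ 0.5801, -0.192 ,  0.012 ])]
0.02 85.782824342445 0.39775407535718466 [array([0.5096, 0.2144, 0.02  ]), array([ 0.4804, -0.1823,  0.02  ]), array([ 0.5785, -0.1895,  0.02  ])]
```

```bash
cat >> h.py <<'E'
ang=np.radians(85.5); D=np.array([np.cos(ang),np.sin(ang),0]); C=np.array([-D[1],D[0],0])  # clamp x, clamp y
def att(s): y=s*C; z=np.array([0,0,-1.]); return np.c_[np.cross(y,z),y,z]
PAD=np.array([0.5307,-0.1794,0.113])
E
python3 - <<'E'
from h import *
ctrl.command_gripper(0.0,20)
q0=ctrl.state()["joint_positions"]
p=PAD+[0,0,.064+.07]
best=[]
for s in(1,-1):
    q=ctrl.solve_ik(p,att(s)); print(s,q)
    if q is not None: best.append((abs(q[5]),s))
s=min(best)[1]; print("use",s)
ctrl.reach(p,att(s))
st=ctrl.state(); print(st["time_s"],st["position"],st["ft_force"],st["grip_width"])
w=ctrl.camera_params("wrist"); im=ctrl.get_image("wrist"); np.save("w.npy",w,allow_pickle=True)
cv2.imwrite("pics/w1.png",im[:,:,::-1])
print(cv2.approxPolyDP(big(mask(im,'red',(0,0,640,480))),4,True)[:,0].tolist()); print(w)
for z in(.10,.113): print(z,)
E
```

```text
1 [-5.35108672e-01  4.36843247e-01  1.47058621e+00 -4.44089210e-16
  1.23416320e+00  2.68502380e+00]
-1 [-5.35108672e-01  4.36843247e-01  1.47058621e+00 -4.44089210e-16
  1.23416320e+00 -4.56568855e-01]
use -1
4.075 [ 0.53087222 -0.17874736  0.24705682] [ 0.30421615  0.15349551 -0.06855625] 0.0005631432708018008
[[302, 81], [299, 214], [283, 220], [283, 285], [287, 290], [357, 290], [362, 285], [362, 219], [347, 215], [348, 85]]
{'intrinsics': array([[432.14653987,   0.        , 321.60065814],
       [  0.        , 432.14653987, 239.91212566],
       [  0.        ,   0.        ,   1.        ]]), 'xyz': array([ 0.53631681, -0.10145229,  0.32759245]), 'orientation': array([[ 0.99703742, -0.07386644, -0.02145062],
       [-0.07690885, -0.95306456, -0.29283608],
       [ 0.00118693,  0.29361828, -0.95592202]])}
0.1
0.113
```

View pics/w1.png

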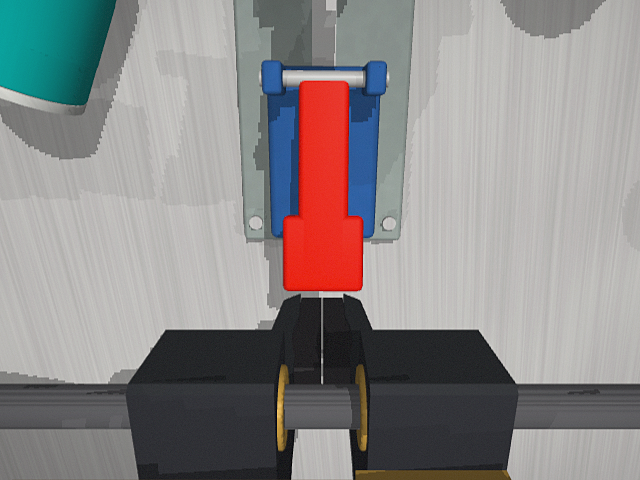

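The wrist view shows the pad at px 283–362 × 217–290, straight ahead of the closed fingers. The hinge pin is at row 76. I'll cast these points onto planes to correct the position.

```bash
python3 - <<'E'
from h import *
w=np.load("w.npy",allow_pickle=True).item()
for z in(.105,.11,.115):
    f=(onz(w,283,219,z-.003)+onz(w,362,218,z-.003))/2; b=(onz(w,283,289,z+.003)+onz(w,362,289,z+.003))/2
    print(z,f,b,(f+b)/2,np.linalg.norm(f-b),np.linalg.norm(onz(w,283,255,z)-onz(w,362,255,z)))
a=onz(w,285,76,.092);b=onz(w,364,76,.092);print("hinge",(a+b)/2, a-b)
l=[onz(w,u,v,.012) for u,v in((256,223),(389,223))];print("bolts",l,(l[0]+l[1])/2)
E
```

```text
0.105 [ 0.53265852 -0.15858382  0.102     ] [ 0.52971036 -0.19696063  0.108     ] [ 0.53118444 -0.17777223  0.105     ] 0.038954736616036746 0.043029785349689154
0.11 [ 0.53273961 -0.15731756  0.107     ] [ 0.52986078 -0.19478596  0.113     ] [ 0.53130019 -0.17605176  0.11      ] 0.03805480698741803 0.042063225513663
0.115 [ 0.53282069 -0.15605131  0.112     ] [ 0.53001121 -0.19261129  0.118     ] [ 0.53141595 -0.1743313   0.115     ] 0.03715541987597865 0.04109666567763672
hinge [ 0.539245   -0.08641054  0.092     ] [-0.04023424  0.00310046  0.        ]
bolts [array([ 0.48089791, -0.18099118,  0.012     ]), array([ 0.58099908, -0.18874438,  0.012     ])] [ 0.53094849 -0.18486778  0.012     ]
```

```bash
cat >> h.py <<'E'
PAD=np.array([0.5313,-0.1765,0.110])
A=att(-1)
def go(p,tipz,feed=.15):
    ctrl.servo_line(np.array([p[0],p[1],tipz+.064]),A,feed)
def rd():
    s=ctrl.state(); return s["time_s"],s["position"][2]-.064,s["ft_force"]
E
python3 - <<'E'
from h import *
go(PAD,.122,.1)
f0=rd()[2]; print("bias",f0)
z=.122
while z>.092:
    z-=.002; go(PAD,z,.04); t,tz,f=rd(); print(round(t,2),round(z,4),round(tz,4),(f-f0).round(1))
    if f[2]-f0[2]>9: break
E
```

```text
bias [-0.16767541 -0.86086554 -0.30725363]
5.13 0.12 0.1204 [0.2 0.7 1. ]
5.38 0.118 0.1181 [ 0.9 -0.5  2.6]
5.63 0.116 0.1161 [ 1.3 -0.6  3.8]
5.88 0.114 0.1139 [ 1.4 -0.8  4. ]
6.13 0.112 0.1118 [ 0.7 -0.1  2.7]
6.38 0.11 0.1099 [-0.3 -0.8  3.4]
6.63 0.108 0.1079 [ 1.  -0.4  3.3]
6.88 0.106 0.1058 [ 1.2 -0.2  3.6]
7.13 0.104 0.1039 [ 0.4 -0.4  3.3]
7.38 0.102 0.102 [-0.5 -1.3  3.3]
7.63 0.1 0.1 [ 0.9 -1.6  3.7]
7.88 0.098 0.0979 [-0.1 -2.1  3.1]
8.13 0.096 0.0963 [-1.  -1.2  7.2]
8.38 0.094 0.0956 [-5.6  2.  20.8]
```

```bash
cat >> h.py <<'E'
F0=-0.3
def fz(n=3):
    v=[]
    for _ in range(n): v.append(ctrl.state()["ft_force"][2]); ctrl.hold(.02)
    return np.mean(v)-F0
def stroke(target=17.2,zend=.0972):
    go(PAD,.1205,.12); z=.1205; log=[]; f=0
    while True:
        step=.002 if f<6 else (.0008 if f<12.5 else .0004)
        z=max(z-step,zend-.0005); go(PAD,z,.04); f=fz(); t,tz,_=rd(); log.append((round(tz*1e3,1),round(f,1)))
        if f>=target and tz>zend+.0008: r="FIRM";break
        if tz<=zend or z<zend: r="STOP";break
        if f>21.5: r="OVER";break
    print(r,round(t,2),log); return r
E
python3 - <<'E'
from h import *
for i in range(2):
    r=stroke()
    if r!="STOP": break
E
```

```text
STOP 12.36 [(np.float64(117.9), np.float64(2.6)), (np.float64(116.4), np.float64(2.6)), (np.float64(114.4), np.float64(3.3)), (np.float64(112.3), np.float64(2.0)), (np.float64(110.5), np.float64(3.0)), (np.float64(108.5), np.float64(3.9)), (np.float64(106.4), np.float64(3.5)), (np.float64(104.4), np.float64(3.4)), (np.float64(102.5), np.float64(3.9)), (np.float64(100.5), np.float64(4.0)), (np.float64(98.3), np.float64(2.7)), (np.float64(96.7), np.float64(4.1))]
STOP 17.51 [(np.float64(118.0), np.float64(2.3)), (np.float64(116.4), np.float64(3.0)), (np.float64(114.5), np.float64(3.0)), (np.float64(112.3), np.float64(2.6)), (np.float64(110.5), np.float64(3.7)), (np.float64(108.5), np.float64(3.7)), (np.float64(106.7), np.float64(5.8)), (np.float64(104.7), np.float64(5.2)), (np.float64(102.8), np.float64(6.3)), (np.float64(102.1), np.float64(7.2)), (np.float64(101.3), np.float64(7.1)), (np.float64(100.6), np.float64(7.5)), (np.float64(99.8), np.float64(7.8)), (np.float64(98.9), np.float64(6.6)), (np.float64(98.0), np.float64(6.4)), (np.float64(97.3), np.float64(6.4))]
```

```bash
sed -i 's/(round(tz\*1e3,1),round(f,1))/f"{tz*1e3:.1f}:{f:.1f}"/' h.py; python3 - <<'E'
from h import *
for i in range(2):
    r=stroke()
    if r!="STOP": break
if r!="STOP":
    print("hold",[round(fz(5),2) for _ in range(3)],rd()[:2])
E
```

```text
STOP 24.46 ['118.2:3.8', '116.5:5.3', '114.6:5.5', '112.7:5.6', '111.0:7.5', '110.4:9.1', '109.6:9.7', '108.9:10.5', '108.2:10.1', '107.4:9.9', '106.6:11.0', '105.8:11.0', '105.0:9.9', '104.0:9.0', '103.3:9.8', '102.6:9.9', '101.9:10.5', '101.1:9.9', '100.3:10.6', '99.5:10.7', '98.7:10.6', '97.9:9.9']
FIRM 29.61 ['118.0:2.8', '116.4:2.8', '114.5:3.1', '112.8:6.1', '112.2:8.1', '111.5:8.2', '110.8:9.1', '110.2:10.2', '109.6:11.7', '109.0:13.4', '108.7:14.3', '108.4:15.6', '108.1:15.9', '107.8:16.5', '107.5:17.1', '107.1:17.9']
hold [np.float64(18.3), np.float64(18.35), np.float64(17.8)] (29.8583, np.float64(0.1071737473485696))
```

```bash
python3 - <<'E'
from h import *
for _ in range(4): ctrl.hold(.15); print(round(fz(3),2),rd()[:2])
a=ctrl.get_image("top")[190:330,200:420]; b=ctrl.get_image("side")[180:320,280:380]
o=np.zeros((420,760,3),np.uint8); o[:280,:440]=cv2.resize(a,None,fx=2,fy=2,interpolation=3); o[:420,450:750]=cv2.resize(b,None,fx=3,fy=3,interpolation=3)
cv2.imwrite("pics/c2.png",o[:,:,::-1])
E
```

```text
17.61 (30.0583, np.float64(0.10717449913776514))
18.11 (30.2583, np.float64(0.10718439300115101))
18.41 (30.4583, np.float64(0.10716977583863452))
17.97 (30.6583, np.float64(0.10717517526766032))
```

View pics/c2.png

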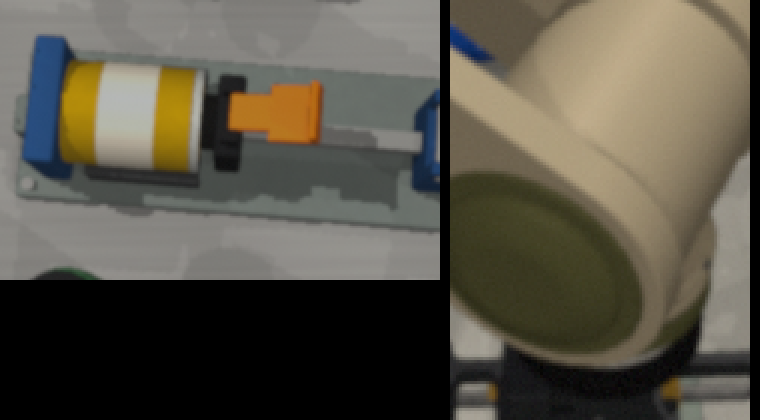

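Top view: the tin sits against the anvil, the jaw pad is at the rim with no brass showing, and 18 N has been steady for about 1 s. The loading slope (about 2.4 N/mm) was softer than the stated 7, so I'll do one check stroke to make sure the lid was really home.

```bash
python3 - <<'E'
from h import *
r=stroke()
print("hold",[round(fz(5),2) for _ in range(6)],rd()[:2])
E
```

```text
FIRM 34.03 ['118.1:6.5', '117.6:8.8', '117.0:10.1', '116.5:12.3', '115.9:13.5', '115.6:14.4', '115.3:14.7', '115.0:15.3', '114.7:16.4', '114.4:17.7']
hold [np.float64(17.48), np.float64(17.84), np.float64(17.32), np.float64(17.32), np.float64(17.37), np.float64(17.55)] (34.5333, np.float64(0.11440065758294996))
```

```bash
python3 - <<'E'
from h import *
go(PAD,.175,.25)
q=np.array([0.5463,0.014,0]); go(q,.185,.2)
w=ctrl.camera_params("wrist"); im=ctrl.get_image("wrist"); np.save("w2.npy",w,allow_pickle=True)
cv2.imwrite("pics/w2.png",im[:,:,::-1])
k=big(mask(im,'orange',(0,0,640,480)));print(rd(),cv2.approxPolyDP(k,3,True)[:,0].tolist())
E
```

```text
(36.0917, np.float64(0.18477610310968157), array([-0.36582414, -0.56316518,  0.11625772])) [[302, 167], [299, 222], [285, 227], [283, 297], [300, 293], [290, 297], [285, 290], [364, 289], [363, 297], [343, 293], [342, 297], [300, 298], [343, 298], [344, 293], [365, 298], [363, 225], [350, 223], [350, 169]]
```

View pics/w2.png

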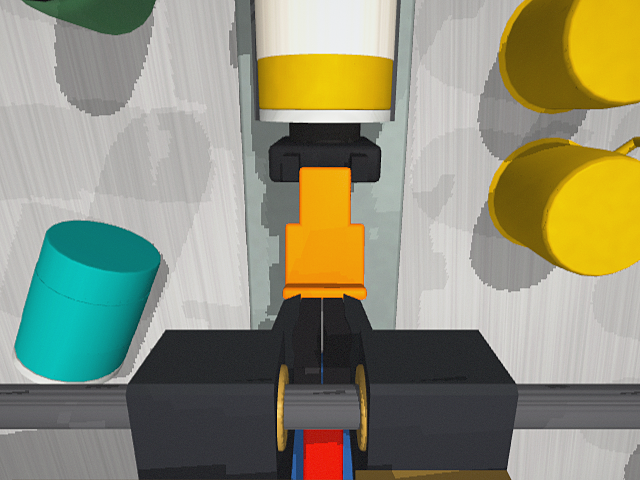

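The wrist view shows the lever's wide part starting at row 225 (cols 285–363), with the lip top at rows 290–298. The pad is against the tin's mouth, and the fingertips are about to the lip's rear, so I'll compute the offset.

```bash
python3 - <<'E'
from h import *
w=np.load("w2.npy",allow_pickle=True).item(); print(w["xyz"])
for z in(.12,.1225,.125):
    a=onz(w,285,226,z);b=onz(w,363,225,z);f=(a+b)/2
    h=(onz(w,302,167,z-.006)+onz(w,350,168,z-.006))/2
    L1=(onz(w,284,290,z+.0215)+onz(w,364,290,z+.0215))/2; L2=(onz(w,284,298,z+.0215)+onz(w,364,298,z+.0215))/2
    print(z,"width",np.linalg.norm(a-b),"front",f,"pad",f-.0175*D,"tipEnd",h,"lip",L1,L2,(f-L1)@D,(f-L2)@D)
E
```

```text
[0.55185207 0.090569   0.32917702]
0.12 width 0.03910042536951118 front [0.54868299 0.03390683 0.12      ] pad [0.54730996 0.01646078 0.12      ] tipEnd [0.55188668 0.0618688  0.114     ] lip [0.54658636 0.00835607 0.1415    ] [0.54626894 0.00425538 0.1415    ] 0.025636499333111493 0.029749456417749696
0.1225 width 0.038633112748281795 front [0.54872087 0.03458404 0.1225    ] pad [0.54734783 0.01713798 0.1225    ] tipEnd [0.55188628 0.06220225 0.1165    ] lip [0.5466565  0.00945121 0.144     ] [0.54634331 0.00540514 0.144     ] 0.02521732105256426 0.02927549043603338
0.125 width 0.0381658001270524 front [0.54875874 0.03526124 0.125     ] pad [0.54738571 0.01781519 0.125     ] tipEnd [0.55188587 0.06253569 0.119     ] lip [0.54672664 0.01054635 0.1465    ] [0.54641768 0.0065549  0.1465    ] 0.02479814277201701 0.028801524454317065
```

```bash
python3 - <<'E'
from h import *
q=np.array([0.5478,0.0225,0])
s=ctrl.state(); go(q,.165,.2)
go(q,.133,.1); f0=ctrl.state()["ft_force"]; print(f0)
z=.133;zc=None
while z>.113:
    z-=.001; go(q,z,.03); t,tz,f=rd(); f=f-f0; print(f"{t:.2f} {tz*1e3:.1f}",f.round(1))
    if zc is None and f[2]>2.5: zc=tz
    if f[2]>22 or abs(f[1])>12 or (zc and zc-tz>.008): break
print(zc)
E
```

```text
[0.78791843 0.06360389 1.10358106]
37.07 132.5 [-1.2 -0.2 -1.5]
37.32 131.0 [-1.9  0.3 -0.4]
37.57 129.9 [-0.7 -0.4 -1.3]
37.82 128.9 [-1.  -0.  -1.2]
38.07 128.1 [-0.5 -0.3  0.3]
38.32 127.3 [-1.6 -0.4  3.4]
38.57 126.3 [-1.6 -2.9  3.7]
38.82 125.2 [-1.2 -2.2  3.2]
39.07 124.3 [-1.3 -2.2  4.9]
39.32 123.3 [-0.2 -1.7  4.9]
39.57 122.4 [-1.5 -3.3  4.6]
39.82 121.4 [-0.3 -3.7  6.2]
40.07 120.5 [-0.7 -4.1  5.6]
40.32 119.5 [-1.6 -4.4  5.5]
40.57 118.6 [-1.1 -3.6  7.6]
0.12733247263175784
```

```bash
cat > pull.py <<'E'
from h import *
import sys
q=np.array([0.5478,0.0225,0]); f0=np.array([-.3,-.4,-.3])
z=.118; d=0
while d<.072:
    d+=.003 if d<.009 else (.008 if d<.048 else .0012); go(q-D*d,z,.05)
    t,tz,f=rd(); f=f-f0; al=(f@D); print(f"{t:.2f} d={d*1e3:.1f} act={(q-ctrl.state()['position'])@D*1e3:.1f} z={tz*1e3:.1f} along={al:.1f} fz={f[2]:.1f}")
    if al>8: break
E
python3 pull.py
```

```text
40.82 d=3.0 act=3.0 z=118.5 along=-0.2 fz=7.2
41.07 d=6.0 act=5.8 z=118.5 along=0.2 fz=7.3
41.32 d=9.0 act=8.8 z=118.5 along=0.5 fz=7.2
41.62 d=17.0 act=17.1 z=118.5 along=-1.5 fz=7.6
41.93 d=25.0 act=25.1 z=118.5 along=-1.2 fz=7.1
42.24 d=33.0 act=33.2 z=118.5 along=-0.7 fz=6.7
42.55 d=41.0 act=41.2 z=118.4 along=-1.6 fz=6.5
42.86 d=49.0 act=49.2 z=118.4 along=-1.2 fz=6.9
43.11 d=50.2 act=49.9 z=118.4 along=0.4 fz=6.9
43.36 d=51.4 act=51.0 z=118.4 along=0.8 fz=6.8
43.61 d=52.6 act=52.2 z=118.4 along=2.7 fz=7.6
43.86 d=53.8 act=53.4 z=118.4 along=2.9 fz=7.1
44.11 d=55.0 act=54.5 z=118.4 along=1.6 fz=6.8
44.36 d=56.2 act=55.7 z=118.3 along=1.9 fz=7.4
44.61 d=57.4 act=56.9 z=118.4 along=2.1 fz=7.2
44.86 d=58.6 act=58.1 z=118.3 along=1.6 fz=6.6
45.11 d=59.8 act=59.3 z=118.3 along=2.7 fz=6.3
45.36 d=61.0 act=60.5 z=118.4 along=2.5 fz=7.0
45.61 d=62.2 act=61.7 z=118.3 along=2.1 fz=6.8
45.86 d=63.4 act=62.8 z=118.3 along=2.8 fz=7.2
46.11 d=64.6 act=63.8 z=118.2 along=4.8 fz=5.8
46.36 d=65.8 act=65.0 z=118.2 along=4.7 fz=6.0
46.61 d=67.0 act=66.1 z=118.2 along=4.2 fz=6.6
46.86 d=68.2 act=67.4 z=118.2 along=4.9 fz=7.1
47.11 d=69.4 act=68.6 z=118.2 along=4.3 fz=6.6
47.36 d=70.6 act=69.8 z=118.2 along=4.3 fz=5.9
47.61 d=71.8 act=70.8 z=118.1 along=6.2 fz=5.7
47.86 d=73.0 act=71.2 z=117.8 along=11.4 fz=3.1
```

```bash
python3 - <<'E'
from h import *
w=ctrl.camera_params("wrist"); im=ctrl.get_image("wrist"); np.save("w3.npy",w,allow_pickle=True)
cv2.imwrite("pics/w3.png",im[:,:,::-1]); print(rd())
k=big(mask(im,'orange',(0,0,640,480)));print(cv2.approxPolyDP(k,3,True)[:,0].tolist())
E
```

```text
(47.9083, np.float64(0.11779168377752627), array([3.29290514, 9.83617727, 3.10547283]))
[[354, 192], [289, 193], [287, 266], [274, 266], [269, 272], [270, 329], [285, 299], [299, 293], [300, 301], [302, 297], [321, 298], [322, 377], [323, 297], [343, 297], [344, 293], [359, 299], [373, 329], [375, 272], [371, 267], [357, 266], [359, 198]]
```

View pics/w3.png

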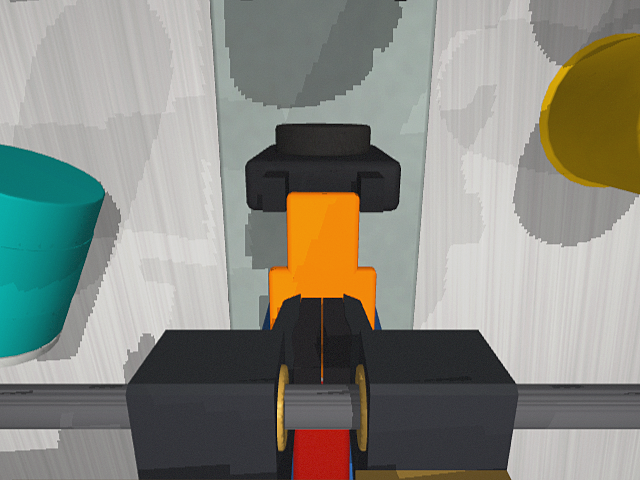

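The jaw has come back with the lever held (wide edge at row 267). I'll check its position against travel 0.

```bash
python3 - <<'E'
from h import *
w=np.load("w3.npy",allow_pickle=True).item(); H=np.array([.5383,-.0867,0])
for z in(.112,.116,.119):
    f=(onz(w,272,267,z)+onz(w,373,267,z))/2; e=(onz(w,289,193,z)+onz(w,356,192,z))/2
    print(z,f,(f-H)@D*1e3-61,"end",(e-H)@D*1e3)
w=np.load("w2.npy",allow_pickle=True).item();f=(onz(w,285,226,.1225)+onz(w,363,225,.1225))/2;print((f-H)@D*1e3-61)
E
```

```text
0.112 [ 0.54380092 -0.02751308  0.112     ] -1.5639352783084846 end 87.3948386513243
0.116 [ 0.54390406 -0.02602536  0.116     ] -0.07270925544980855 end 88.14327260470775
0.119 [ 0.5439814  -0.02490957  0.119     ] 1.0457102616942038 end 88.70459806974536
60.7277699093693
```

```bash
python3 - <<'E'
from h import *
q=np.array([0.5478,0.0225,0]); f0=np.array([-.3,-.4,-.3]); d=.073; z=.118; al=11.
for i in range(14):
    z+=.0015; d-=np.clip((al-3)/9e3,0,.0012); go(q-D*d,z,.05)
    t,tz,f=rd(); f=f-f0; al=f@D; print(f"{t:.2f} z={tz*1e3:.1f} d={d*1e3:.1f} along={al:.1f} fz={f[2]:.1f}")
go(q-D*d,.19,.2); go(q-D*d+np.array([-.15,0,0]),.24,.25)
a=ctrl.get_image("top");b=ctrl.get_image("side"); print(rd())
cv2.imwrite("pics/top9.png",a[:,:,::-1]);cv2.imwrite("pics/side9.png",b[:,:,::-1])
o=np.zeros((480,780,3),np.uint8); o[:300,:480]=cv2.resize(a[200:320,190:520],(480,300*0+175)).repeat(1,0)[:300] if 0 else cv2.resize(a[120:370,100:500],(480,300)); o[:,490:780]=cv2.resize(b[160:420,260:417],(290,480)); cv2.imwrite("pics/c9.png",o[:,:,::-1])
E
```

```text
48.16 z=119.3 d=72.1 along=9.4 fz=2.8
48.41 z=120.8 d=71.4 along=7.8 fz=2.3
48.66 z=122.2 d=70.9 along=8.1 fz=2.4
48.91 z=123.6 d=70.3 along=8.9 fz=0.5
49.16 z=125.1 d=69.7 along=7.9 fz=0.8
49.41 z=126.4 d=69.1 along=8.0 fz=-0.3
49.66 z=127.8 d=68.6 along=8.9 fz=-1.9
49.91 z=129.2 d=67.9 along=9.8 fz=-1.2
50.16 z=130.5 d=67.1 along=7.0 fz=-2.3
50.41 z=132.0 d=66.7 along=6.4 fz=-2.0
50.66 z=133.7 d=66.3 along=7.0 fz=-2.5
50.91 z=135.7 d=65.9 along=5.3 fz=-2.6
51.16 z=137.5 d=65.6 along=3.8 fz=-2.1
51.41 z=139.1 d=65.5 along=5.4 fz=-1.6
(52.7, np.float64(0.23927940806489534), array([ 0.57176615,  0.14462765, -0.0583287 ]))
```

View pics/c9.png

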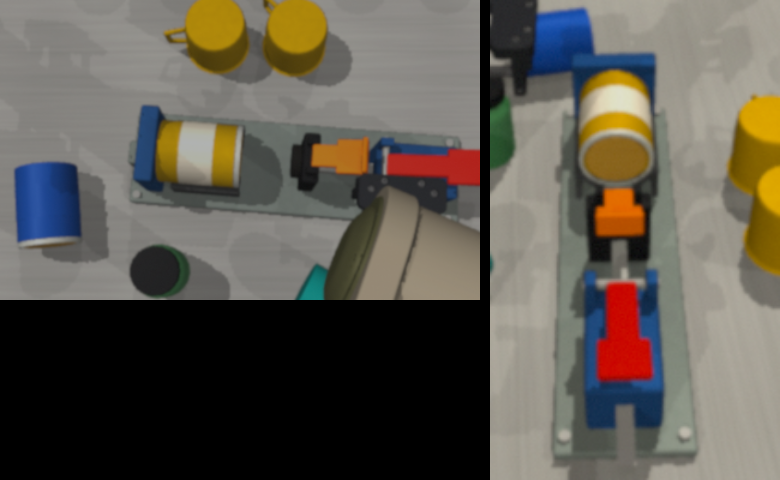

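The lid is flush inside the white rim, the tin is in its cradle, the jaw is back and the lever is up. I'll measure the jaw travel once more, then hand in.

```bash
python3 - <<'E'
from h import *
T=ctrl.camera_params("top")
for n,roi in(("top0",(345,225,400,275)),("top9",(345,215,415,275))):
    im=cv2.imread(f"pics/{n}.png")[:,:,::-1].copy(); k=big(mask(im,'orange',roi)); print(cv2.approxPolyDP(k,2,True)[:,0].tolist())
    x,y,w,h=cv2.boundingRect(k); r=x+w-1; l=x
    print(n,[round(float((onz(T,u,249,z)-np.array([.5476,.031,0]))@D*1e3),1) for u,z in((l,.115),(r,.142))])
E
```

```text
[[395, 235], [372, 235], [369, 240], [351, 239], [349, 257], [366, 257], [370, 263], [393, 264]]
top0 [-17.1, -76.4]
[[406, 235], [383, 236], [380, 241], [361, 240], [359, 257], [378, 258], [381, 264], [404, 264]]
top9 [-30.9, -90.9]
```

```bash
python3 -c "
from bench import ctrl
print(ctrl.state()['time_s']); ctrl.job_done()"
```

```text
52.7
the job is handed in; nothing more can be done
```

I handed the job in at 52.7 s, with the lid home and the jaw all the way back. No verdict is reported, so these are my own checks.

- **Pumping:** It took four full strokes and a fifth that firmed up at about 18 N, well short of its stop. I held that for about 1 s. A sixth check stroke firmed up at once, and I held it at about 17.5 N for 0.5 s. The trigger force never read above about 18.4 N with the lid under load. On the very first stroke, with the jaw still clear of the lid, it reached 21 N against the trigger's stop.
- **Release:** I held the orange lever down at about 7 N and pulled the jaw back, mostly at 2–5 N, until it met its stop at about 11 N. I then raised the fingers gradually so the lever could spring up.
- **Final pictures:** The lid is flush inside the rim, the tin is in its cradle, and the tins, mugs and jar in the final crop look undisturbed. The jaw moved back 14 mm from its start of about 15 mm, so its travel is 0 to within about 1.5 mm.

**Disagreement:** The stiffness I measured with the lid home was about 2.4–3 N/mm, not the stated 7. The force stayed steady and the check stroke was stiff from the start, so I took the lid as bedded.

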